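# Reset the tripped battery charger

## Robot

A 7-joint arm with a two-finger parallel gripper is mounted at the origin on the work surface. World frame = base frame: x ahead of the robot, y to its left, z up, the work surface at z = 0. Lengths are in mm, angles in rad, forces in N, time in s.
With the tool pointing down it reaches from about 425 to 875 mm from the base axis. Payload 4.7 kg.
Tool frame: the origin (TCP) lies midway between the tips of the shut fingers; the grasp point (between the pads) lies 19 mm behind it (bot.grasp_offset is the distance from the TCP to the grasp point, in mm); z points along the fingers, y is the direction in which the jaws open and shut (so a half turn about z gives the same grasp; the last joint's range is limited). The gripper opens to 87 mm and grips with 3 to 60 N. Pads are 19 mm wide; open, the fingers measure 117 mm over their backs; the gripper's body (75 mm by 190 mm) begins 51 mm behind the grasp point.
Start: joints at [-1.231, 0.321, -0.07, 1.45, 0.023, 1.371, -0.057], TCP at [208.071, 615.818, 222.587] pointing down, gripper open.
Joint ranges: [-2.86, 2.86], [-0.3, 2.09], [-1.38, 1.24], [0.06, 2.45], [-1.56, 4.7], [0.09, 2.05], [-2.69, 2.69]. Speed limits (rad/s): [2.57, 2.57, 3.14, 3.14, 3.14, 3.14, 3.14].

## Interface

Orientations are given as [roll, pitch, yaw] about the fixed x, y, z axes, in that order (R = Rz(yaw) Ry(pitch) Rx(roll)).
In Python, from station import bot, capture, camera_params gives the robot as it stands.
- The arm moves only by the tool step_arm, never from a script. Its argument "plan" is a list of rows, each a list of 5 numbers: the shift along the world's x, y, z in m, then the turn about the world's z in degrees, then the closure, from 0 (fully open) to 1 (shut). In form: [[tx, ty, tz, turn, jaw], ...]. A call has 1 to 12 rows; each row shifts and turns the commanded pose from where the row before left it; what a row does not reach is not made up. A row lasts 1/10 s, in which the tool goes at most 50 mm and 8.59 degrees, less where a joint would pass 70% of its speed; a pose out of reach is approached as far as the arm can. A call with a gripper value outside its range is refused whole. The fingers move at their own pace and stop on an object; "newtons" is the grip in N (left out, the last holds). Time passes only in rows, so rows that do not move let the fingers close. It gives the time, the measured TCP pose, the force and the opening at its end, in the units of the state.
- bot.read_state(): the state, without advancing time (a new reading comes with each control period).
- capture(name): name is "scene" or "side" or "wrist"; returns the picture (400x640x3 uint8, red, green, blue); there is no depth.
- camera_params(name): a dict with "intrinsics" (3x3 intrinsics, pixels), "eye" and "rotation" of the camera in the world; the wrist camera has in their place "T_tool_cam" (4x4, takes a point from camera to tool coordinates, whose origin is the TCP and whose axes are the flange's). Camera axes: x right, y up, looking along -z (the intrinsics and any distortion apply to the point x, -y, -z); pixel columns grow to the right and rows downward; lengths in mm; the calibration is good to about 2 mm. A picture is of the moment at which its call begins: read the wrist's pose just before it. camera_params takes no time and is no camera call.
- bot.job_done(): hands the job in, once; it reports no verdict.
The state is a dict: "time_s": time; "joint_positions": joint angles; "qd": joint speeds; "tau": joint torques, N m; "position": TCP position; "eef_rot": TCP orientation; "force": force on the tool from outside, world axes, zero at the start; "ft_torque": the same for the moment, N m; "grip_width": finger opening in mm.
Only numpy, scipy, OpenCV 4.12 (cv2) and the standard library are available. Lean on these libraries where they do the work, as an engineer would, in place of code of your own. Each camera call takes 0.05 s, during which the arm holds its last target.

## Task

The grey bench charger has tripped. Using the fingertips only, push its sliding cover fully aside, reach down into the well underneath and press the sunken reset key all the way down for half a second, then let it up and push the cover fully shut again. Nothing is to be gripped or lifted; do not press the small proud test button beside the cover and leave the things around the charger where they are.

Things in the scene. Friction and masses are not known exactly. Their poses are not given: they have to be found in the camera images.
- charger: Grey battery charger fixed to the bench. Origin at bench level straight below the well's axis; z up, x across the case, y along its long side, the way the cover opens. Case spans x -110 to +90 mm, y -90 to +150 mm; its flat top is 85 mm above the bench. On the top besides cover and test button: only two brass posts, 12 mm high, at x=75, y=60 and 100 mm.
- well_mouth (a point): Centre of the mouth of the round vertical well, 46 mm in diameter and 43 mm deep, level with the case's top, 85 mm above the bench. Axes as the charger's.
- cover (a joint): Black slab, 100 (x) x 92 (y) x 14 mm, on the case's top between guide strips 10 mm high (6 mm wide, x = +-54.5, y -57 to +137 mm). In m: 0 shut (centred over the well), 0.075 open, slid along charger +y to the stop, its near edge 29 mm past the well's axis. Starts at 0 to 0.02, stays where left; about 3 N pushes it, on the middle of its -y end face to open, +y to shut.
- cover_mid (a point): Centre of the cover's upper face, 99.5 mm above the bench; moves with the cover.
- key (a joint): Reset key: black round plunger, 26 mm in diameter, on the axis of the well. Value in m: 0 up, 0.006 fully down. Springs back; 2 N starts it, 5 N holds it fully down.
- key_top (a point): Centre of the reset key's upper face; when up it is 24 mm below the well's mouth (61 mm above the bench). Moves with the key.
- test (a joint): Test button, not to be pressed: black, round, 18 mm in diameter, standing 11 mm proud of the case's top at charger x=-83, y=-10 mm. Value in m: 0 up, 0.005 fully down.
- test_top (a point): Centre of the test button's upper face.
- bin: Bystander: loose open blue plastic parts bin, 150 x 110 mm, 60 mm high, on the bench beside the charger; origin under its centre.
- driver: Bystander: loose screwdriver lying on the bench along its x axis; origin under its middle.
- oil: Bystander: loose white plastic bottle with black cap, 64 mm in diameter, 150 mm high, on the bench; origin under its centre.
- jar: Bystander: loose glass jar with steel lid, 60 mm in diameter, 70 mm high, on the bench; origin under its centre.

How it is judged (in metres and radians):
On the way, in this order (a step that is already met when the one before it is completed fails the run):
1. cover pushed aside, within 5 mm of its stop (value of joint cover above 0.07 m), for 0.1 s.
2. reset key held over 5 mm down by the fingers (value of joint key above 0.005 m and value of joint cover above 0.06 m and contact force between the fingers and charger above 1 N), for 0.45 s.
3. key let up and cover pushed shut (value of joint cover below 0.006 m and value of joint key below 0.0015 m), for 0.2 s.
At the end, for the whole second after the job is handed in: The key has been pressed and is up again (within 1.5 mm), the cover is shut to within 6 mm of its stop, the test button is up, and every bystander is within 20 mm of where it started (all of step 3 and value of joint test below 0.0015 m and distance of each of bin, driver, oil, jar from where it was at the start of the episode below 0.02 m); the robot touches nothing.
It fails at once if the test button is pressed (more than 2.5 mm) (value of joint test above 0.0025 m).
It fails at once if a bystander is lifted, carried or knocked (moved more than 20 mm or tipped) (distance of any of bin, driver, oil, jar from where it was at the start of the episode above 0.02 m or angle between any of oil, jar's own z axis and vertical above 0.5 rad).
It fails at once if the fingers grip or push a bystander (over 5 N) (contact force between the fingers and bin above 5 N or contact force between the fingers and driver above 5 N or contact force between the fingers and oil above 5 N or contact force between the fingers and jar above 5 N).
It also fails if it takes over 48 s, if anything falls off the work surface, if the arm or the gripper's body presses on something with over 40 N, if the wrist force passes 120 N, or if a joint passes its speed limit or range.

## Working session

There is one attempt and no reset: what is moved stays moved. The work goes in short steps, Python scripts to look and compute and a tool call to move; the robot and the scene stay as the last step left them, time stands still between calls to the robot, and variables do not carry over. Pictures are saved under pics/ and viewed, and the job is handed in when it is done.

Besides the shell and the picture viewer there is one more tool, called after "Request:" as name([rows], argument=value, ...), one row to a line, values as JSON. step_arm: Moves the arm, as the interface text tells. Its arguments: {"type":"object","properties":{"plan":{"type":"array"},"newtons":{"type":"number"}},"required":["plan"]}

```bash
mkdir -p pics
python3 - <<'E'
from station import bot,capture,camera_params
import cv2
print(bot.read_state())
for n in ["scene","side","wrist"]:
    cv2.imwrite(f"pics/{n}0.png",capture(n)[:,:,::-1]); print(n,camera_params(n))
print(bot.read_state()['time_s'])
E
```

```text
{'time_s': 0.0, 'joint_positions': array([-1.23092057,  0.32183868, -0.07007663,  1.45168184,  0.02260377,
        1.37080742, -0.05691341]), 'qd': array([-1.51266237e-03, -1.35282429e-04, -2.07291007e-03, -1.42267448e-05,
       -5.95881266e-04,  5.85783735e-04, -2.95746021e-04]), 'tau': array([-4.64404475e-04, -4.91294575e+01, -4.04298278e-01, -3.12526846e+01,
       -6.38725958e-02,  4.38307668e-02,  1.67934240e-04]), 'position': array([207.90246038, 615.26098099, 221.44784786]), 'eef_rot': array([-3.13964712e+00,  1.05511280e-04,  2.81582739e+00]), 'force': array([ 0.12715761,  0.37185579, -0.07273076]), 'ft_torque': array([-0.02047145, -0.01634494,  0.08019229]), 'grip_width': 86.90123697811666}
scene {'intrinsics': array([[496.79712568,   0.        , 325.29352608],
       [  0.        , 496.79712568, 191.41904593],
       [  0.        ,   0.        ,   1.        ]]), 'eye': array([1363.36123492,  163.93048827,  727.47605039]), 'rotation': array([0.86665579, 0.0125716 , 1.81074523])}
side {'intrinsics': array([[415.28382446,   0.        , 319.41197118],
       [  0.        , 415.28382446, 200.21404854],
       [  0.        ,   0.        ,   1.        ]]), 'eye': array([510.01768818, 647.8223117 , 793.40317166]), 'rotation': array([ 7.66912313e-01,  7.23142280e-04, -2.96868546e+00])}
wrist {'intrinsics': array([[315.85730108,   0.        , 319.69587394],
       [  0.        , 315.85730108, 198.50130117],
       [  0.        ,   0.        ,   1.        ]]), 'T_tool_cam': array([[-1.09859179e-03,  9.58543270e-01,  2.84944895e-01,
         7.89178834e+01],
       [ 9.99999312e-01,  1.17036490e-03, -8.16100442e-05,
         1.00583823e-01],
       [-4.11716262e-04,  2.84944609e-01, -9.58543896e-01,
        -1.62283720e+02],
       [ 0.00000000e+00,  0.00000000e+00,  0.00000000e+00,
         1.00000000e+00]])}
0.15
```

View pics/scene0.png

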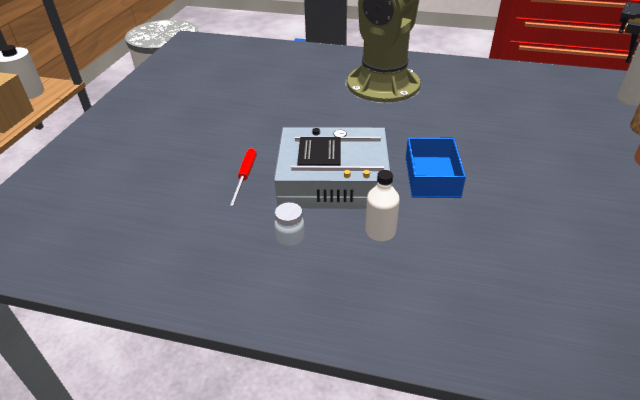

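View pics/side0.png

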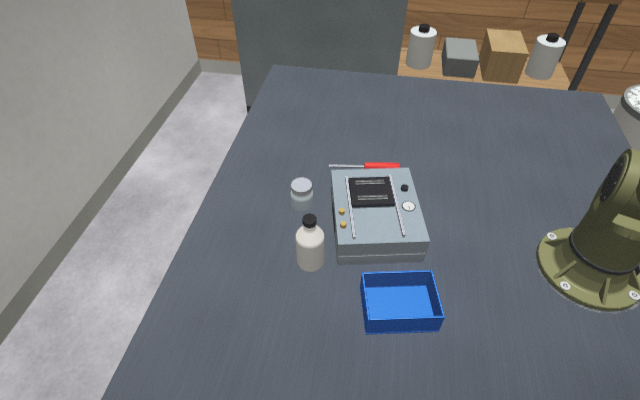

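View pics/wrist0.png

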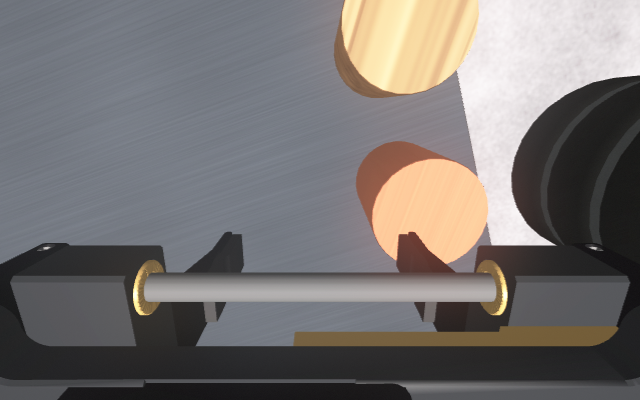

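Run:
```python
import cv2
a=cv2.imread("pics/scene0.png")[115:215,260:410]; cv2.imwrite("pics/sc.png",cv2.resize(a,None,fx=5,fy=5,interpolation=cv2.INTER_CUBIC))
a=cv2.imread("pics/side0.png")[155:270,315:440]; cv2.imwrite("pics/sd.png",cv2.resize(a,None,fx=5,fy=5,interpolation=cv2.INTER_CUBIC))
```

```text
(no output)
```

View pics/sc.png

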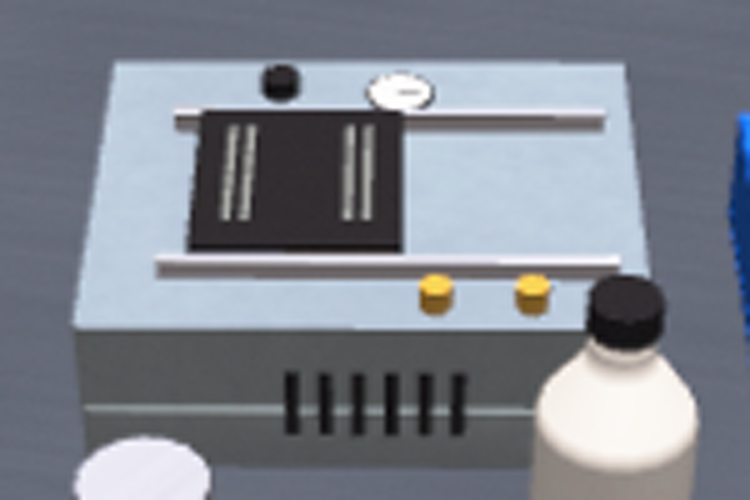

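View pics/sd.png

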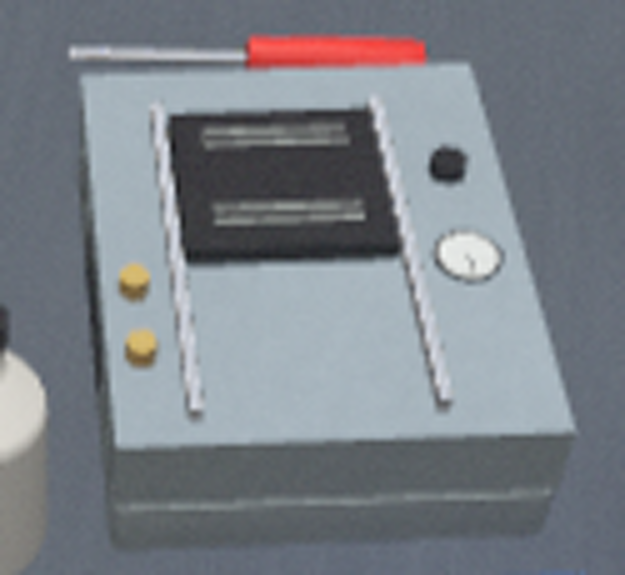

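```bash
cat > h.py <<'E'
import numpy as np
from scipy.spatial.transform import Rotation as R
def proj(cp,P,Rm=None,eye=None):
    if Rm is None: Rm=R.from_euler('xyz',cp['rotation']).as_matrix(); eye=cp['eye']
    c=(np.atleast_2d(P)-eye)@Rm
    K=cp['intrinsics']
    return np.c_[K[0,0]*c[:,0]/-c[:,2]+K[0,2], K[1,1]*-c[:,1]/-c[:,2]+K[1,2]]
def wristpose(st,cp):
    T=np.eye(4);T[:3,:3]=R.from_euler('xyz',st['eef_rot']).as_matrix();T[:3,3]=st['position']
    M=T@cp['T_tool_cam']; return M[:3,:3],M[:3,3]
def ray(cp,uv,z,Rm=None,eye=None):
    if Rm is None: Rm=R.from_euler('xyz',cp['rotation']).as_matrix(); eye=cp['eye']
    K=cp['intrinsics']; d=Rm@np.array([(uv[0]-K[0,2])/K[0,0],-(uv[1]-K[1,2])/K[1,1],-1])
    return eye+d*(z-eye[2])/d[2]
E
cat > fit.py <<'E'
from h import *
from station import camera_params
from scipy.optimize import least_squares
sc=[(-110,-90,85,114,62),(-110,150,85,625,63),(90,-90,85,73,327),(-54.5,-57,95,176,112),(-54.5,137,95,604,113),(54.5,-57,95,157,258),(54.5,137,95,619,258),(75,60,97,437,281),(75,100,97,533,282),(-83,-10,96,282,72)]
scc=[(-50,-46,99.5,203,110),(-50,46,99.5,402,112),(50,-46,99.5,188,246),(50,46,99.5,404,246)]
sd=[(-110,-90,85,470,63),(90,-90,85,82,75),(-110,150,85,576,433),(90,150,85,116,447),(75,60,97,134,272),(75,100,97,141,338),(-83,-10,96,447,155),(54.5,-57,95,157,104),(54.5,137,95,196,408),(-54.5,-57,95,376,98),(-54.5,137,95,445,400)]
sdc=[(50,-46,99.5,170,116),(-50,-46,99.5,373,108),(-50,46,99.5,400,243),(50,46,99.5,188,254)]
C={n:camera_params(n) for n in("scene","side")}
def res(p,which):
    x,y,a,q=p[:4]; out=[]
    for n,A,Cc,o in(("scene",sc,scc,(260,115)),("side",sd,sdc,(315,155))):
        if n not in which: continue
        D=np.array([r for r in A]+[(r[0],r[1]+q,r[2],r[3],r[4]) for r in Cc],float)
        W=D[:,:3]@R.from_euler('z',a).as_matrix().T+[x,y,0]
        out.append((proj(C[n],W)-(np.array(o)+(D[:,3:]+.5)/5-.5)))
    return np.concatenate(out)
for w in(("scene",),("side",),("scene","side")):
    s=least_squares(lambda p:res(p,w).ravel(),[500,50,0,5],x_scale=[1,1,.01,1]); print(w,s.x,np.sqrt(np.mean(s.fun**2)))
print(np.round(res(s.x,w),1).tolist())
# bystanders
print("oil cap",ray(C["scene"],(385,178),150),ray(C["side"],(310,220),150))
print("jar",ray(C["scene"],(289,213),70),ray(C["side"],(302,186),70))
E
python3 fit.py
```

```text
('scene',) [ 5.12780112e+02 -6.64781794e+01  2.17871002e-01  1.09942603e+00] 0.397088079744693
('side',) [ 5.11047261e+02 -6.78822089e+01  2.14483125e-01  3.54352627e+00] 0.3166881264212348
('scene', 'side') [ 5.11491604e+02 -6.71056610e+01  2.16164769e-01  1.88096530e+00] 0.4454547347737573
[[0.1, -0.3], [-0.3, -0.3], [-0.4, -0.1], [-0.3, -0.6], [-0.0, -0.6], [-0.2, -0.5], [0.2, -0.1], [-0.2, 0.4], [0.0, 0.3], [-0.3, 0.1], [-0.2, -0.7], [0.9, -1.0], [-0.2, -1.1], [0.5, -0.9], [-0.2, 0.2], [-0.5, 0.1], [-0.1, -0.0], [-0.4, 0.4], [-0.2, 0.6], [-0.1, 0.7], [0.3, 0.8], [-0.3, -0.2], [-0.3, -0.0], [-0.4, -0.3], [0.1, -0.1], [-0.5, -0.4], [-0.6, -0.1], [0.4, 0.1], [-0.5, -0.8]]
oil cap [642.72218505  93.87933985 150.        ] [626.50337135  96.10779117 150.        ]
jar [692.23604764 -81.55463022  70.        ] [681.88774004 -80.01793177  70.        ]
```

Request:
step_arm([
  [0.012,-0.012,0.02,0,1],
  [0.024,-0.026,0.01,-5.9,1],
  [0.026,-0.028,0,-5.9,1],
  [0.026,-0.028,0,-5.9,1],
  [0.026,-0.028,0,-5.9,1],
  [0.026,-0.028,0,-5.9,1],
  [0.026,-0.028,0,-5.9,1],
  [0.026,-0.028,0,-5.9,1],
  [0.026,-0.028,0,-5.9,1],
  [0.024,-0.031,0,-5.9,1],
  [0,0,0,-5.9,1],
  [0,0,0,0,1],
], newtons=20)

```text
time_s: 1.35
position: [450.8, 349.5, 252.4]
eef_rot: [-3.141, 0.0, 1.783]
force: [-0.1, 0.6, -0.7]
grip_width: 2.5
```

Request:
step_arm([
  [0.005,-0.02,0,0,1],
  [0.007,-0.045,0,0,1],
  [0.007,-0.045,0,0,1],
  [0.007,-0.045,0,0,1],
  [0.007,-0.045,0,0,1],
  [0.007,-0.045,0,0,1],
  [0.007,-0.045,0,0,1],
  [0.007,-0.045,0,0,1],
  [0.007,-0.045,0,0,1],
  [0.007,-0.045,0,0,1],
  [0.008,-0.061,-0.02,0,1],
  [0,-0.011,-0.02,0,1],
])

```text
time_s: 2.55
position: [524.9, -137.8, 217.9]
eef_rot: [3.139, 0.004, 1.783]
force: [-0.2, 0.6, 0.4]
grip_width: 0.9
```

Run:
```python
from station import bot,capture,camera_params
import cv2
from h import *
s=bot.read_state(); im=capture("wrist")[:,:,::-1].copy(); cv2.imwrite("pics/w1.png",im)
print(s['position'],s['eef_rot'],s['grip_width'],s['joint_positions'])
cp=camera_params("wrist");Rm,e=wristpose(s,cp)
A=R.from_euler('z',.2162).as_matrix()
for p in [(90,150,85),(-110,150,85),(-110,-90,85),(90,-90,85),(75,60,97),(75,100,97),(-83,-10,96),(-50,48,99.5),(50,48,99.5),(-50,-44,99.5),(50,-44,99.5)]:
    u=proj(cp,A@np.array(p)+[511.5,-67.1,0],Rm,e)[0]; print(p,u.round(1))
    cv2.circle(im,tuple(int(round(v)) for v in u),3,(0,0,255),1)
u=proj(cp,s['position'],Rm,e)[0];print(u)
cv2.imwrite("pics/w1a.png",im)
cv2.imwrite("pics/s1.png",capture("side")[:,:,::-1])
```

```text
[ 524.86007993 -137.81977158  217.94098815] [3.1391236  0.00371734 1.78326629] 0.9133451679484758 [-0.43531197  0.09637752  0.6884637   1.75121    -0.06098083  1.3124477
  0.47871012]
(90, 150, 85) [439. -92.]
(-110, 150, 85) [177.2 -90.9]
(-110, -90, 85) [210.2 207.5]
(90, -90, 85) [413.6 206.4]
(75, 60, 97) [414.4  35.1]
(75, 100, 97) [418.6 -22.1]
(-83, -10, 96) [227.3 124.6]
(-50, 48, 99.5) [260.3  51.6]
(50, 48, 99.5) [383.3  51. ]
(-50, -44, 99.5) [266.4 163.5]
(50, -44, 99.5) [377.9 163. ]
[320.62078861 250.44807117]
```

View pics/w1a.png

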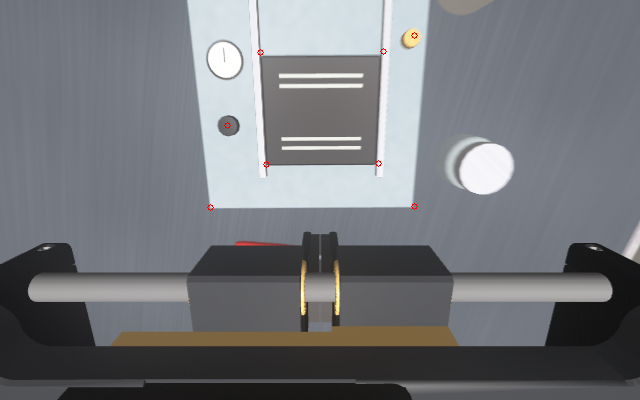

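View pics/s1.png

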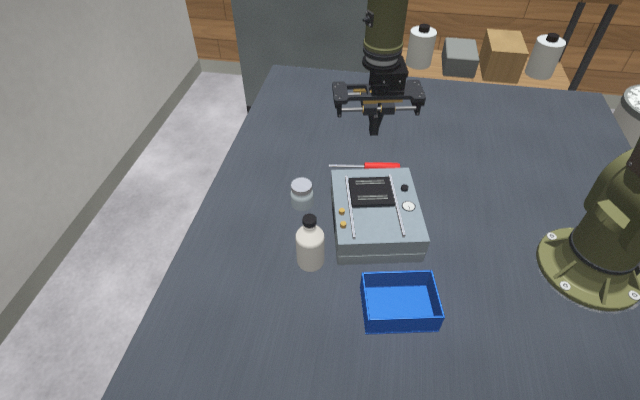

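Request:
step_arm([
  [0.002,0,-0.02,0,1],
  [0,0,-0.03,0,1],
  [0,0,-0.03,0,1],
  [0,0,-0.025,0,1],
  [0,0,-0.015,0,1],
  [0,0,-0.008,0,1],
  [0,0,0,0,1],
  [0,0,0,0,1],
])

```text
time_s: 3.45
position: [527.2, -132.0, 90.2]
eef_rot: [3.14, 0.0, 1.787]
force: [-0.2, -0.4, -0.5]
grip_width: 0.3
```

```bash
cat > look.py <<'E'
import sys
from station import bot,capture,camera_params
import cv2
from h import *
n=sys.argv[1]
s=bot.read_state()
A=R.from_euler('z',.2162).as_matrix()
print(s['time_s'],s['position'],s['eef_rot'],s['force'],"charger:",A.T@(s['position']-[511.5,-67.1,0]))
if len(sys.argv)>2:
  for c in sys.argv[2:]:
    im=capture(c)[:,:,::-1]
    if c=="scene": im=cv2.resize(im[80:220,250:450],None,fx=4,fy=4,interpolation=cv2.INTER_CUBIC)
    if c=="side": im=cv2.resize(im[90:270,280:460],None,fx=3.3,fy=3.3,interpolation=cv2.INTER_CUBIC)
    cv2.imwrite(f"pics/{n}_{c}.png",im)
E
python3 look.py a scene side
```

```text
3.45 [ 527.23784488 -132.01688573   90.23632577] [3.13984736e+00 3.79767551e-04 1.78708955e+00] [-0.18347455 -0.35566421 -0.48399719] charger: [  1.44551537 -66.78167638  90.23632577]
```

View pics/a_scene.png

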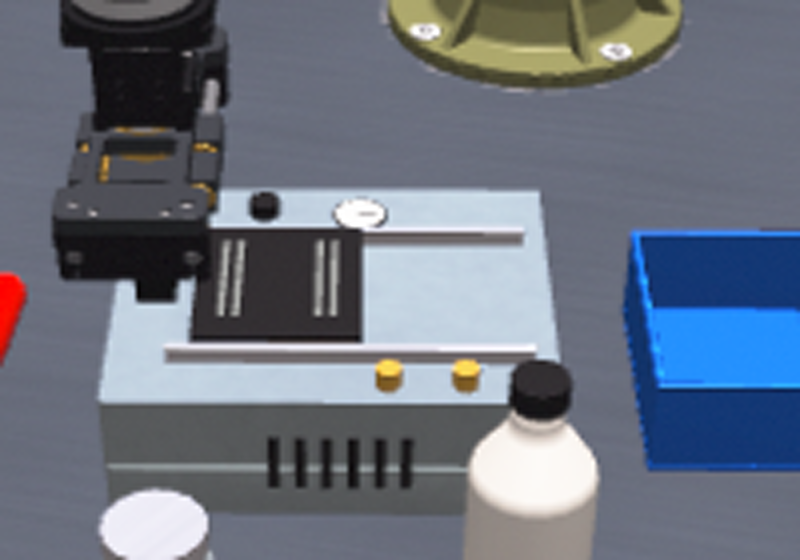

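View pics/a_side.png

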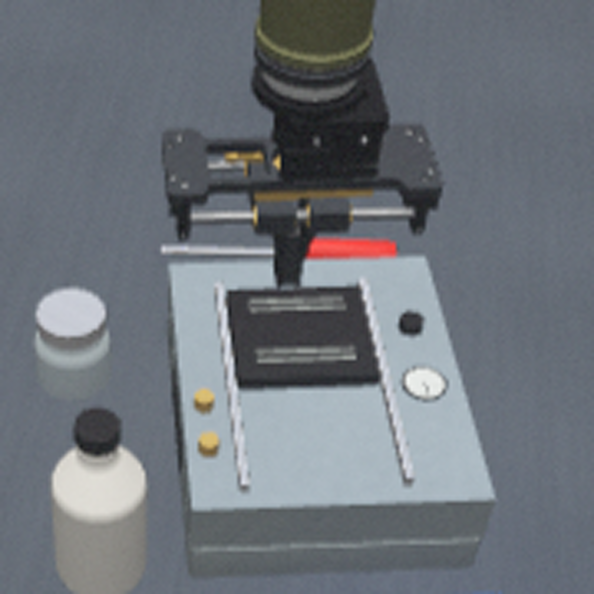

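Request:
step_arm([
  [-0.0011,0.0049,0,0,1],
  [-0.0011,0.0049,0,0,1],
  [-0.0013,0.0059,0,0,1],
  [-0.0017,0.0078,0,0,1],
  [-0.0017,0.0078,0,0,1],
  [-0.0017,0.0078,0,0,1],
  [-0.0017,0.0078,0,0,1],
  [-0.0017,0.0078,0,0,1],
  [-0.0017,0.0078,0,0,1],
])

```text
time_s: 4.45
position: [512.6, -69.1, 89.2]
eef_rot: [3.141, 0.0, 1.786]
force: [0.8, -3.1, 2.7]
grip_width: 0.3
```

```bash
python3 look.py b
```

```text
4.45 [512.5639696  -69.10047268  89.22020788] [3.14116679e+00 1.23271737e-04 1.78624521e+00] [ 0.83303492 -3.06262103  2.6532117 ] charger: [ 0.61005935 -2.1821434  89.22020788]
```

Request:
step_arm([
  [-0.0013,0.0059,0.001,0,1],
  [-0.0013,0.0059,0,0,1],
  [-0.0009,0.0039,0,0,1],
  [-0.0006,0.0029,0,0,1],
  [-0.0004,0.002,0,0,1],
  [0,0,0,0,1],
])

```text
time_s: 5.05
position: [508.1, -50.7, 89.9]
eef_rot: [-3.142, 0.002, 1.785]
force: [2.7, -4.2, -2.6]
grip_width: 0.2
```

```bash
python3 look.py c side wrist
```

```text
5.05 [508.05993437 -50.6627964   89.88967446] [-3.14152593e+00  2.18183158e-03  1.78529021e+00] [ 2.73848549 -4.19719701 -2.57430199] charger: [ 0.16612332 16.7925018  89.88967446]
```

View pics/c_side.png

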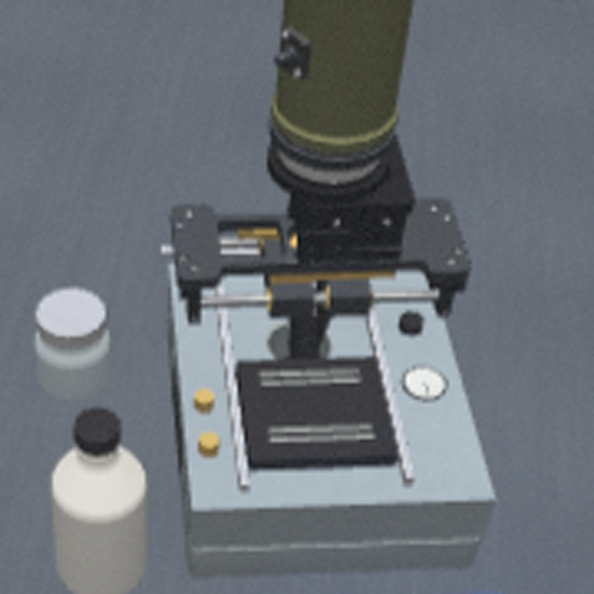

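View pics/c_wrist.png

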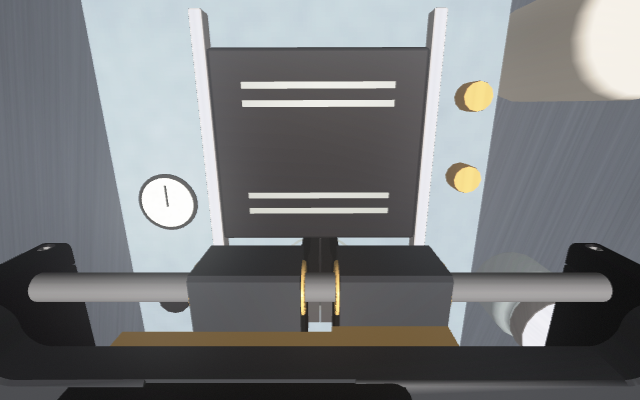

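```bash
cat > cov.py <<'E'
import sys
from h import *
from station import bot,camera_params
s=bot.read_state();cp=camera_params("wrist");Rm,e=wristpose(s,cp)
A=R.from_euler('z',.2162).as_matrix()
v=list(map(float,sys.argv[1:]))
for i in range(0,len(v),3):
  print(A.T@(ray(cp,v[i:i+2],v[i+2],Rm,e)-[511.5,-67.1,0]))
E
python3 cov.py 320 48 99.5 320 237 99.5 465 178 97 478 95 97
```

```text
[  0.12132644 119.51190869  99.5       ]
[-0.13143077 29.20192784 99.5       ]
[72.82485362 59.99521078 97.        ]
[73.78740161 99.64227289 97.        ]
```

Request:
step_arm([
  [-0.0006,0.0029,0,0,1],
  [-0.0004,0.002,0,0,1],
  [-0.0004,0.002,0,0,1],
  [0,0,0,0,1],
])

```text
time_s: 5.55
position: [507.9, -50.4, 90.1]
eef_rot: [3.14, 0.011, 1.782]
force: [5.9, -17.8, -6.8]
grip_width: 0.4
```

```bash
python3 look.py d wrist
```

```text
5.55 [507.94787702 -50.38829295  90.10085028] [3.13999014 0.01113346 1.78185955] [  5.88582588 -17.82034207  -6.84383186] charger: [ 0.11556109 17.08465322 90.10085028]
```

View pics/d_wrist.png

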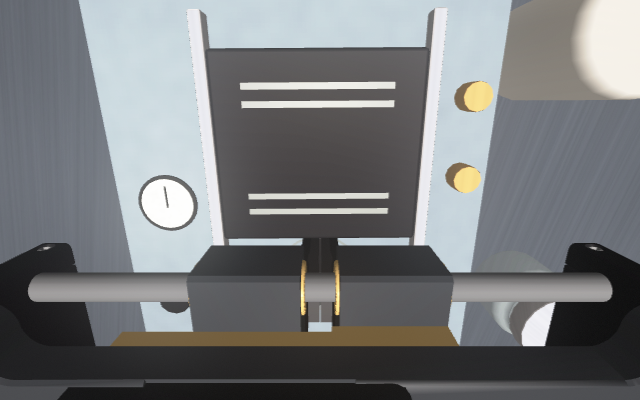

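Request:
step_arm([
  [0.0021,-0.0098,0,0,1],
  [0.002,-0.0098,0.01,0,1],
  [0.003,-0.014,0.03,0,1],
  [0.004,-0.02,0.03,0,1],
  [0.004,-0.02,0.02,0,1],
  [0,0,0.005,0,1],
  [0,0,0,0,1],
  [0,0,0,0,1],
])

```text
time_s: 6.4
position: [521.0, -114.0, 184.1]
eef_rot: [-3.14, -0.002, 1.788]
force: [0.8, 0.1, 0.2]
grip_width: 0.9
```

```bash
python3 look.py e wrist side scene
python3 - <<'E'
from station import *
from h import *
import cv2
s=bot.read_state();cp=camera_params("wrist");Rm,e=wristpose(s,cp)
A=R.from_euler('z',.2162).as_matrix()
im=cv2.imread('pics/e_wrist.png')
for p in [(75,60,97),(75,100,97),(-83,-10,96),(-50,121,99.5),(50,121,99.5),(-50,29,99.5),(50,29,99.5),(110-220,-90,85),(90,-90,85),(0,0,61)]:
    u=proj(cp,A@np.array(p)+[511.5,-67.1,0],Rm,e)[0]; print(p,u.round(1))
    cv2.circle(im,tuple(int(round(v)) for v in u),2,(0,0,255),1)
for rr,z in((23,85),(13,61)):
  t=np.linspace(0,6.28,60);P=np.c_[rr*np.cos(t),rr*np.sin(t),0*t+z]@A.T+[511.5,-67.1,0]
  cv2.polylines(im,[proj(cp,P,Rm,e).round().astype(int)],True,(0,0,255),1)
cv2.imwrite("pics/e_over.png",im)
E
```

```text
6.4 [ 520.98597006 -113.96353686  184.07747618] [-3.13989517e+00 -1.85618372e-03  1.78795101e+00] [0.80511567 0.06282063 0.20383491] charger: [ -0.78801575 -47.80746538 184.07747618]
(75, 60, 97) [424.7  62.5]
(75, 100, 97) [4.301e+02 2.000e-01]
(-83, -10, 96) [217.5 157.8]
(-50, 121, 99.5) [247.2 -36.6]
(50, 121, 99.5) [397.  -36.8]
(-50, 29, 99.5) [255.2 106.8]
(50, 29, 99.5) [388.5 106.8]
(-110, -90, 85) [199.5 244.2]
(90, -90, 85) [421.5 244.3]
(0, 0, 61) [321.6 140.4]
```

View pics/e_over.png

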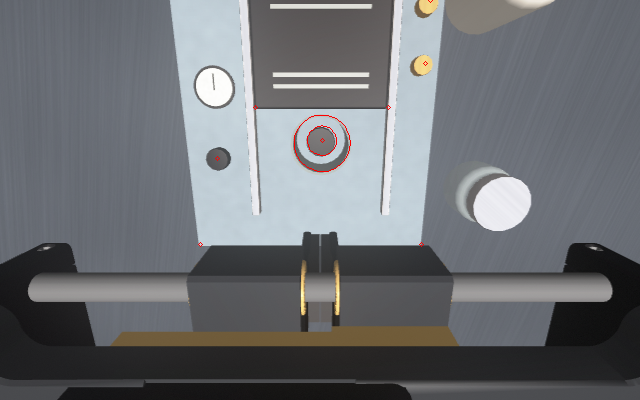

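View pics/e_side.png

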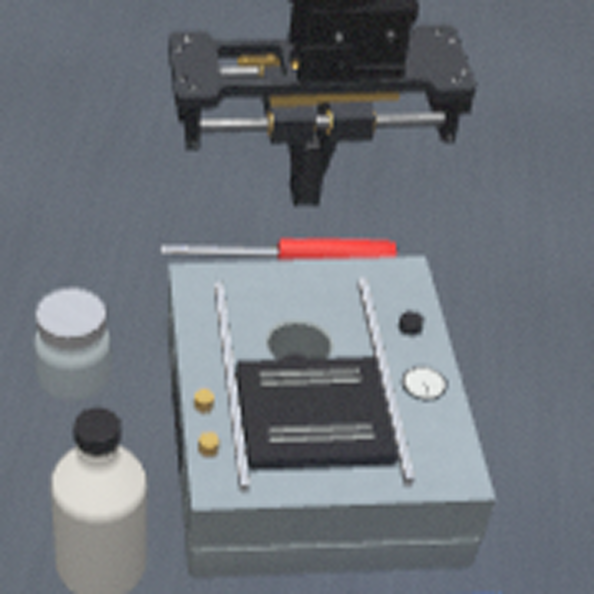

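Request:
step_arm([
  [-0.0025,0.012,-0.01,0,1],
  [-0.004,0.02,-0.03,0,1],
  [-0.003,0.012,-0.03,0,1],
  [0,0.003,-0.015,0,1],
  [0,0,0,0,1],
  [0,0,0,0,1],
  [0,0,0,0,1],
])

```text
time_s: 7.25
position: [513.0, -69.1, 101.0]
eef_rot: [3.14, 0.0, 1.786]
force: [0.4, -1.0, 0.3]
grip_width: 0.2
```

```bash
python3 look.py f scene;python3 look.py f1
```

```text
7.25 [512.99242353 -69.10530653 101.03081901] [3.13990462e+00 4.31762987e-04 1.78571020e+00] [ 0.4275458  -0.9816448   0.32959716] charger: [  1.02750178  -2.27877651 101.03081901]
7.3 [513.09901213 -69.21050472 101.16081071] [3.13956496e+00 3.89228103e-04 1.78551290e+00] [-0.03748134  0.56117094  0.47992061] charger: [  1.10904188  -2.404391   101.16081071]
```

View pics/f_scene.png

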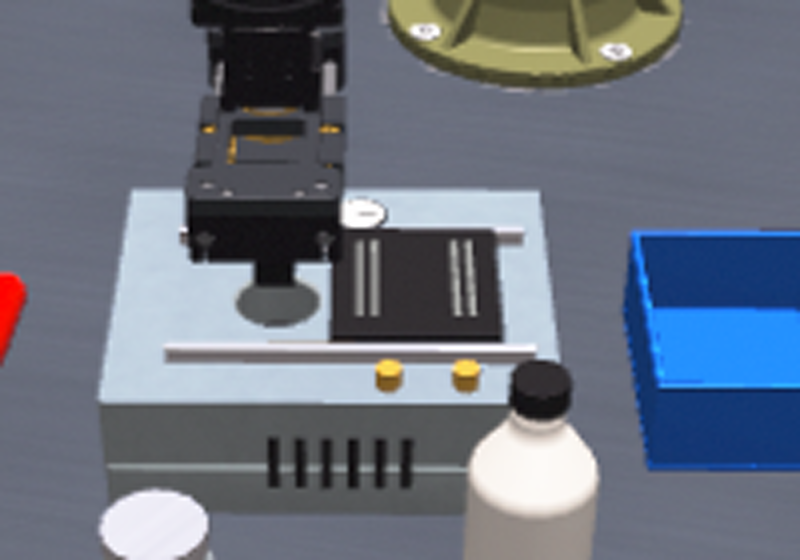

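Request:
step_arm([
  [-0.0015,0.002,0,0,1],
  [0,0,-0.005,0,1],
  [0,0,-0.01,0,1],
  [0,0,-0.01,0,1],
  [0,0,-0.006,0,1],
  [0,0,-0.003,0,1],
  [0,0,0,0,1],
])

```text
time_s: 8.0
position: [510.3, -67.0, 65.4]
eef_rot: [-3.14, 0.0, 1.786]
force: [-0.9, 0.2, -0.2]
grip_width: 0.3
```

```bash
python3 look.py g scene
```

```text
8.0 [510.26676679 -67.04631399  65.39774749] [-3.14026249e+00  1.33879302e-04  1.78589708e+00] [-0.86215243  0.22101248 -0.23626555] charger: [-1.19300644  0.31698893 65.39774749]
```

Inside the well without contact. Now press.

Request:
step_arm([
  [0.001,0,-0.004,0,1],
  [0,0,-0.003,0,1],
  [0,0,-0.002,0,1],
  [0,0,-0.002,0,1],
  [0,0,0,0,1],
])

```text
time_s: 8.55
position: [512.5, -67.0, 55.6]
eef_rot: [3.14, 0.0, 1.786]
force: [0.6, 0.3, 4.1]
grip_width: 0.3
```

Request:
step_arm([
  [0,0,-0.0015,0,1],
  [0,0,-0.001,0,1],
  [0,0,0,0,1],
])

```text
time_s: 8.85
position: [512.6, -66.9, 55.2]
eef_rot: [3.14, -0.001, 1.786]
force: [-6.7, 1.2, 22.1]
grip_width: 0.3
```

Request:
step_arm([
  [0,0,0,0,1],
  [0,0,0,0,1],
  [0,0,0,0,1],
  [0,0,0,0,1],
  [0,0,0,0,1],
  [0,0,0,0,1],
  [0,0,0,0,1],
  [0,0,0,0,1],
])

```text
time_s: 9.65
position: [512.6, -67.0, 55.2]
eef_rot: [3.14, -0.001, 1.786]
force: [-5.8, 0.7, 21.0]
grip_width: 0.2
```

```bash
python3 look.py h scene
```

```text
9.65 [512.5935247  -66.95885382  55.18068868] [ 3.14013374e+00 -1.13768437e-03  1.78585242e+00] [-5.75570485  0.6745363  21.03554482] charger: [ 1.09834572 -0.09672228 55.18068868]
```

View pics/h_scene.png

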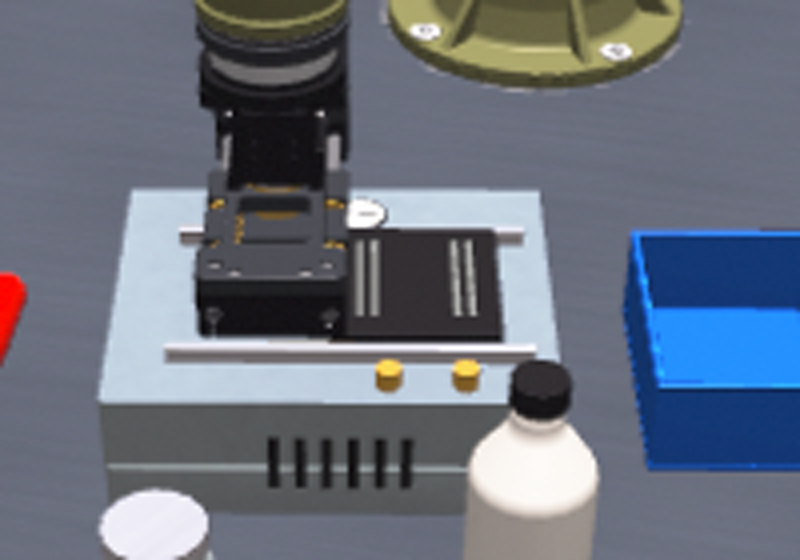

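Request:
step_arm([
  [0,0,0.01,0,1],
  [0,0,0.02,0,1],
  [0,0,0.03,0,1],
  [0,0,0.04,0,1],
  [-0.003,0.014,0.035,0,1],
  [-0.006,0.028,0,0,1],
  [-0.006,0.028,0,0,1],
  [-0.006,0.028,0,0,1],
  [-0.006,0.028,0,0,1],
  [-0.005,0.018,0,0,1],
  [0,0,0,0,1],
  [0,0,0,0,1],
])

```text
time_s: 10.9
position: [479.4, 76.5, 187.2]
eef_rot: [-3.141, 0.001, 1.787]
force: [0.6, -1.2, 0.0]
grip_width: 0.2
```

```bash
python3 look.py i scene side
```

```text
10.9 [479.44929396  76.51032311 187.22350439] [-3.14078234e+00  7.78013781e-04  1.78658951e+00] [ 0.59204113 -1.20504727  0.04744471] charger: [ -0.49731947 147.14253408 187.22350439]
```

View pics/i_scene.png

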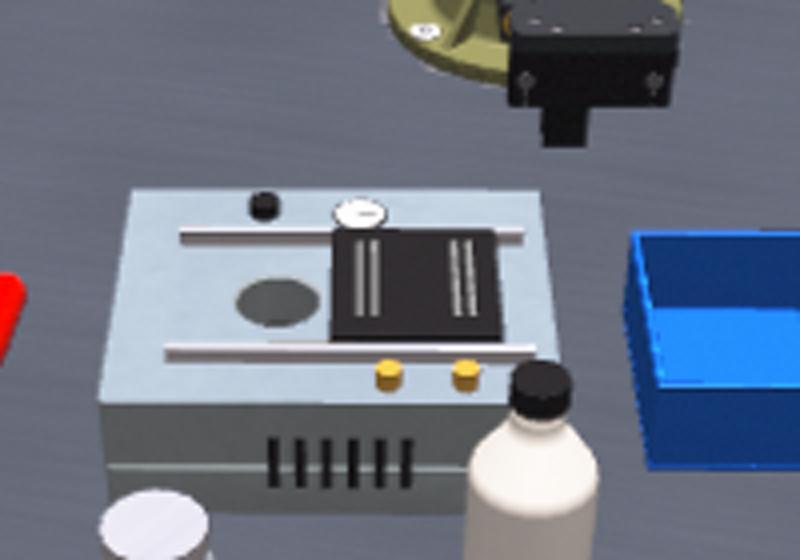

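View pics/i_side.png

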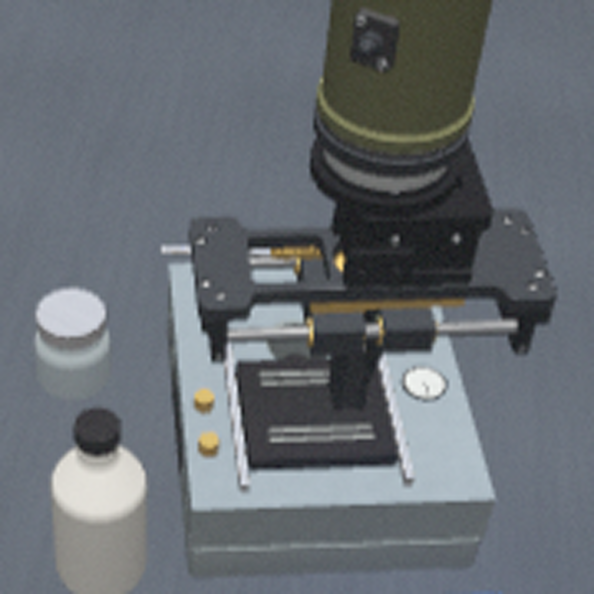

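Request:
step_arm([
  [0,0,-0.015,0,1],
  [0,0,-0.025,0,1],
  [0,0,-0.025,0,1],
  [0,0,-0.02,0,1],
  [0,0,-0.01,0,1],
  [0,0,-0.002,0,1],
  [0,0,0,0,1],
  [0,0,0,0,1],
])

```text
time_s: 11.8
position: [480.7, 77.1, 91.7]
eef_rot: [3.14, -0.0, 1.786]
force: [0.4, -0.5, -0.0]
grip_width: 0.5
```

```bash
python3 look.py j scene
```

```text
11.8 [480.68084571  77.05332233  91.67589654] [ 3.13964316e+00 -1.59412286e-04  1.78574584e+00] [ 0.37021735 -0.47906342 -0.03190688] charger: [  0.82204536 147.40870005  91.67589654]
```

View pics/j_scene.png

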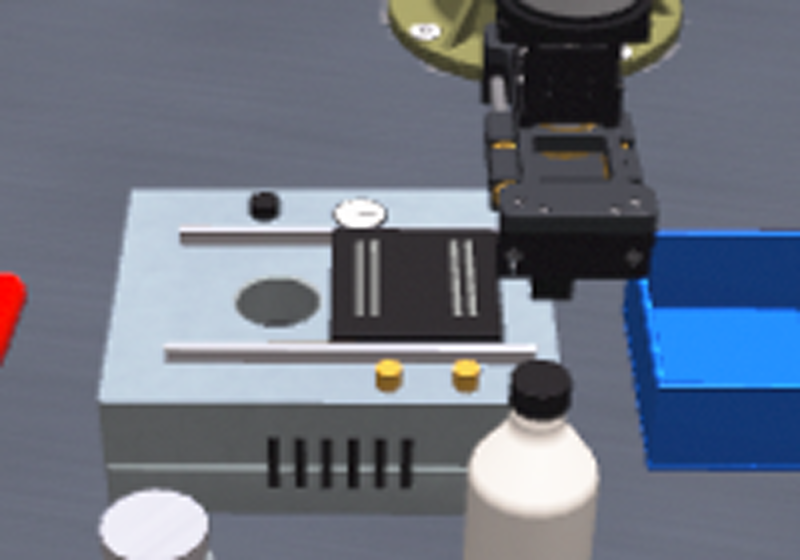

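Request:
step_arm([
  [0.0011,-0.0049,-0.001,0,1],
  [0.0011,-0.0049,0,0,1],
  [0.0011,-0.0049,0,0,1],
  [0.0017,-0.0078,0,0,1],
  [0.0017,-0.0078,0,0,1],
  [0.0017,-0.0078,0,0,1],
  [0.0017,-0.0078,0,0,1],
  [0.0017,-0.0078,0,0,1],
  [0.0017,-0.0078,0,0,1],
  [0.0017,-0.0078,0,0,1],
  [0.0013,-0.0059,0,0,1],
])

```text
time_s: 12.95
position: [496.7, 1.0, 89.8]
eef_rot: [3.141, 0.0, 1.786]
force: [0.3, 3.4, 2.8]
grip_width: 0.3
```

```bash
python3 look.py k
```

```text
12.95 [496.67364881   1.00459232  89.76974962] [3.14093863e+00 2.76470007e-04 1.78559196e+00] [0.34452735 3.40496275 2.78197721] charger: [ 0.12858414 69.69963881 89.76974962]
```

Request:
step_arm([
  [0.0011,-0.0049,0,0,1],
  [0.0009,-0.0039,0,0,1],
  [0.0004,-0.002,0,0,1],
  [0.0004,-0.002,0,0,1],
  [0,0,0,0,1],
])

```text
time_s: 13.45
position: [499.1, -11.3, 89.5]
eef_rot: [3.142, 0.001, 1.786]
force: [0.9, 1.9, 0.7]
grip_width: 0.3
```

```bash
python3 look.py l
```

```text
13.45 [499.08757722 -11.29610026  89.53386835] [3.14157822e+00 5.45294198e-04 1.78600751e+00] [0.87539891 1.86076621 0.71915922] charger: [-0.1524247  57.1674753  89.53386835]
```

Request:
step_arm([
  [0.0004,-0.002,0,0,1],
  [0.0004,-0.002,0,0,1],
  [0.0002,-0.001,0,0,1],
  [0,0,0,0,1],
])

```text
time_s: 13.85
position: [499.3, -12.8, 89.5]
eef_rot: [-3.141, -0.004, 1.788]
force: [-1.7, 8.9, 2.6]
grip_width: 0.5
```

```bash
python3 look.py m
```

```text
13.85 [499.32918311 -12.76390587  89.51104632] [-3.14079119 -0.00427346  1.78776487] [-1.7340787   8.93705728  2.60923445] charger: [-0.23131662 55.68201148 89.51104632]
```

Request:
step_arm([
  [0.0004,-0.002,0,0,1],
  [0.0002,-0.001,0,0,1],
  [0,0,0,0,1],
  [0,0,0,0,1],
])

```text
time_s: 14.25
position: [499.4, -12.9, 89.5]
eef_rot: [-3.14, -0.008, 1.789]
force: [-2.7, 13.9, 4.9]
grip_width: 0.6
```

```bash
python3 look.py n
```

```text
14.25 [499.35135851 -12.89356813  89.51674978] [-3.14021067 -0.00797921  1.78941933] [-2.69899848 13.85706804  4.86730462] charger: [-0.23747257 55.55061073 89.51674978]
```

Request:
step_arm([
  [-0.0015,0.007,0,0,1],
  [-0.002,0.01,0.003,0,1],
  [-0.002,0.01,0.02,0,1],
  [0,0,0.03,0,1],
  [0,0,0.04,0,1],
  [0.005,-0.03,0.04,0,1],
  [0.008,-0.04,0.01,0,1],
  [0.008,-0.04,0,0,1],
  [0.008,-0.035,0,0,1],
  [0,0,0,0,1],
  [0,0,0,0,1],
])

```text
time_s: 15.35
position: [523.5, -137.9, 232.1]
eef_rot: [-3.14, 0.0, 1.783]
force: [0.8, 1.0, -0.0]
grip_width: 0.4
```

```bash
python3 look.py o wrist side scene; cp fit.py /dev/null
```

```text
15.35 [ 523.51242356 -137.94280149  232.12102157] [-3.14036495e+00  4.87387589e-04  1.78304817e+00] [ 0.79451715  1.01111345 -0.00587559] charger: [ -3.46440228 -71.77045882 232.12102157]
```

View pics/o_wrist.png

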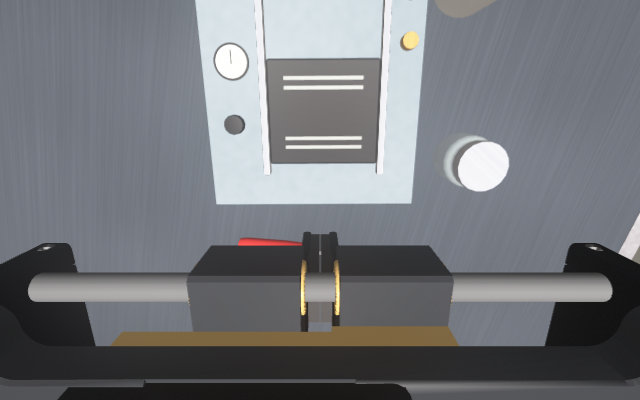

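View pics/o_side.png

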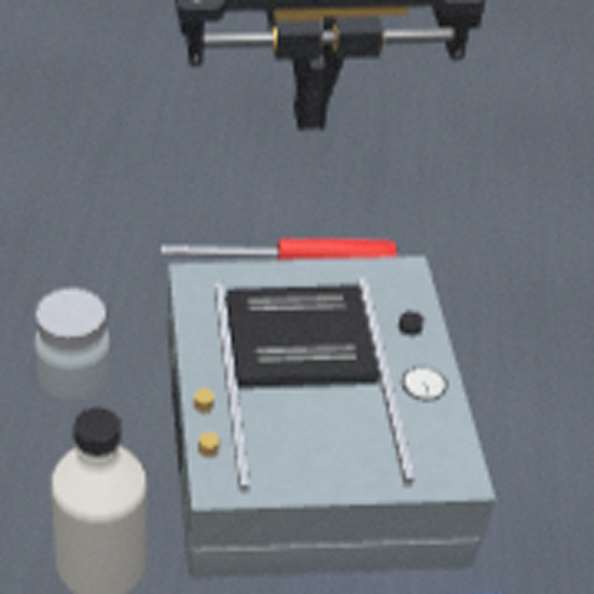

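View pics/o_scene.png

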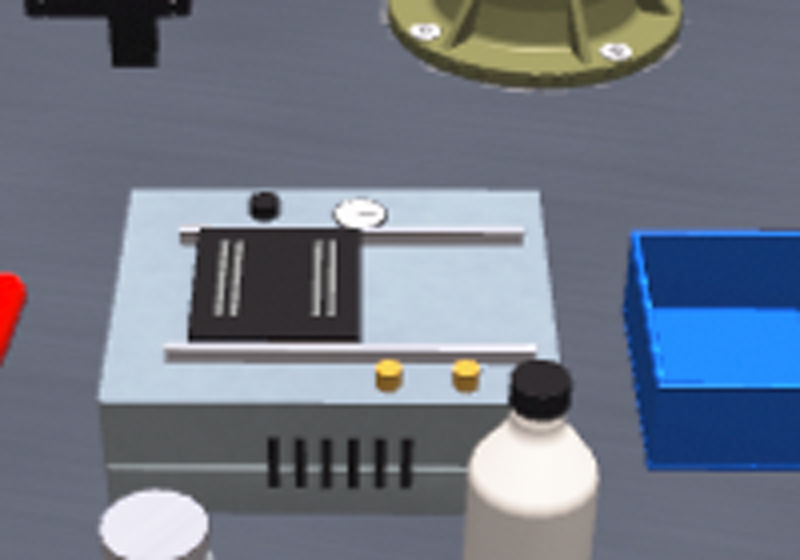

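```bash
python3 cov.py 324 163 99.5 323 58 99.5; python3 -c "
from station import bot
print(bot.read_state()['time_s'],bot.job_done())"
```

```text
[  1.04841005 -43.12034092  99.5       ]
[-0.17230812 48.074713   99.5       ]
the job is handed in; nothing more can be done
15.5 None
```

The whole sequence ran and I handed the job in at about 15.5 s. The station gives no verdict.

- **Opening:** I pushed the cover with the shut fingertips to its open stop. The force rose to 18 N with no further motion, and the wrist image put its near edge at y = 29 mm.
- **Reset key:** I lowered the fingers into the well and pressed the key until it bottomed. The tip read 55.2 mm above the bench and the force about 21 N, held for at least 0.8 s before I let it up.
- **Closing:** I pushed the cover from the other end to its shut stop, with 14 N and no further motion, then withdrew.

**Last checks:** the final pictures show the cover shut, and the test button and bystanders looking unchanged. The robot was clear of everything, about 230 mm up.

**Disagreement:** the wrist-camera measurement put the shut cover 2–3 mm from its zero, while the felt stop says it is fully shut. That is about the camera's calibration error, and within the 6 mm tolerance either way.

**Not seen directly:** once the cover is shut the key is hidden, so I did not see it spring back. I also had no direct reading of its travel. That it went fully down rests on the tip height and the force.

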